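# Offer a sample carrier to the reader's open tray

## Task

Pull the reader's tray out to its stop by its bar handle and leave it out. Then take the long sample carrier by its upright fin, lift it over the bottles and tubes and hold it about 15 mm above the black frame of the tray's nest, centred on it, level and with its long side along the nest's, so that the reader can scan its underside; the carrier must never touch the reader or tray, and the square carrier, bottles and everything else on the bench stay where they stand. Finish while still holding the carrier still in the air, with nothing touching the reader or its tray: do not put it down or let go.

Things in the scene. Friction and masses are not known exactly. Their poses are not given: they have to be found in the camera images.
- reader: White bench-top reader, a fixed box 300 mm deep, 280 mm wide and 140 mm high. Origin: at bench height under the middle of its front face; +x points into the machine (the front face looks along -x), z up. Its tray comes out of the upper part of the front face along -x.
- tray (a joint): How far the reader's tray is pulled out, in m: 0 shut, 0.13 fully out at its stop. It slides on plain friction (about 2 N) and stays where it is left; it may start a little open.
- tray_handle (a point): Middle of the tray's bar handle: a round steel bar of 10 mm diameter and 100 mm length along the reader's y, its centre line 35 mm in front of the tray's front panel, 115 mm above the bench and 25 mm below the reader's top. The panel is 170 mm wide and reaches from 70 to 125 mm above the bench. Moves with the tray; axes as the reader's.
- nest (a point): Centre of the nest on the tray, at the height of the top of its frame, 94 mm above the bench; axes as the reader's. The nest is a rectangular black frame 10 mm high and 6 mm wide on the grey tray floor, its opening 62 mm along x and 106 mm along y. It lies 115 mm behind the handle bar and moves with the tray; with the tray out at its stop it is 62 mm in front of the reader's front face.
- carrier_center (a point): The long sample carrier (loose, aluminium, about 0.16 kg), at its centre 23 mm above its underside. Base plate 56 mm along x, 100 mm along y, 16 mm high, with two rows of six flush dark wells; upright on its middle a grip fin 12 mm thick along x, 50 mm long along y, 30 mm high: 46 mm high in all. Stands on the bench. z up.
- square_block_center (a point): The square sample carrier (loose, to be left alone), of the same metal, at its centre 23 mm above its underside: base plate 72 by 72 by 16 mm with two rows of four wells and the same fin, 46 mm high in all. It may stand in either of the two places left of the row of bottles.
- clear_bottle: Clear glass bottle, 66 mm across, 170 mm high, loose. Origin at the centre of its underside. One of three things in a row between the carriers and the reader; their order varies.
- amber_bottle: Amber glass bottle, 62 mm across, 165 mm high, loose, in the row. Origin at the centre of its underside.
- tube_rack: White rack, 62 by 62 mm, with four capped tubes, 120 mm high, loose, in the row. Origin at the centre of its underside.
- mouse: Black computer mouse, 105 by 60 by 28 mm, loose, right of the tray. Origin at the centre of its underside.
- tip_box: Green pipette-tip box, 120 by 84 by 54 mm, loose, right of the reader. Origin at the centre of its underside.
Not all that is in view belongs to the job. What is shaped like the mouse but red or turquoise is not meant. What is shaped like the tip_box but red is not meant.

How it is judged:
On the way, in this order (a step that is already met when the one before it is completed fails the run):
1. the tray is pulled out to its stop (value of joint tray above 0.122 m), for 0.2 s.
2. the long carrier is held up in the air (height (world z) of carrier_center above 0.1 m and contact force between carrier and the fingers above 1 N), for 0.2 s.
At the end, for the whole second after the job is handed in: Tray within 8 mm of its stop; long carrier at rest, held by the fingers alone, underside 5 to 25 mm above the nest frame's top, centre within 8 mm of the nest's, long side and level within 0.1 rad; carrier and robot clear of reader and tray (value of joint tray above 0.122 m and z of carrier_center in the frame of nest between 0.028 and 0.048 m and horizontal distance between carrier_center and nest below 0.008 m and angle between the y axis of carrier_center and the y axis of nest, either way round below 0.1 rad and angle between carrier_center's own z axis and vertical below 0.1 rad and linear speed of carrier below 0.02 m/s and contact force between carrier and the fingers above 1 N and contact force between each of carrier, the arm, the fingers and reader below 0.2 N and contact force between carrier and clear_bottle below 0.2 N and contact force between carrier and amber_bottle below 0.2 N and contact force between carrier and tube_rack below 0.2 N and contact force between carrier and square_block below 0.2 N and contact force between carrier and mouse below 0.2 N and contact force between carrier and tip_box below 0.2 N); the arm keeps its last pose, push and grip.
It fails at once if a bottle or the tube rack is pushed more than 20 mm or tipped (distance of any of clear_bottle, amber_bottle, tube_rack from where it was at the start of the episode above 0.02 m or angle between any of clear_bottle, amber_bottle, tube_rack's own z axis and vertical above 0.3 rad).
It fails at once if the square carrier is pushed more than 20 mm or tipped (distance of square_block_center from where it was at the start of the episode above 0.02 m or angle between square_block_center's own z axis and vertical above 0.3 rad).
It fails at once if the mouse or the tip box is pushed more than 20 mm or tipped (distance of any of mouse, tip_box from where it was at the start of the episode above 0.02 m or angle between any of mouse, tip_box's own z axis and vertical above 0.3 rad).
It fails at once if the carrier touches the reader or its tray (contact force between carrier and reader above 0.5 N).
It also fails if it takes over 64 s, if anything falls off the work surface, if the arm or the gripper's body presses on something with over 40 N, if the wrist force passes 120 N, or if a joint passes its speed limit or range.

## Robot

A 7-joint arm with a two-finger parallel gripper is mounted at the origin on the work surface. World frame = base frame: x ahead of the robot, y to its left, z up, the work surface at z = 0. Lengths are in m, angles in rad, forces in N, time in s.
With the tool pointing down it reaches from about 0.425 to 0.875 m from the base axis. Payload 4.7 kg.
Tool frame: the origin (TCP) lies between the finger pads; the fingertips stand 11 mm ahead of it and the grasp point (between the pads) lies 8 mm behind it; z points along the fingers, y is the direction in which the jaws open and shut (so a half turn about z gives the same grasp; the last joint's range is limited). The gripper opens to 85 mm and grips with 20 to 120 N. Pads are 22 mm wide; open, the fingers measure 114 mm over their backs; the gripper's body (76 mm by 85 mm) begins 54 mm behind the grasp point. The pads swing forward as they close: fully open they stand 13 mm farther back than shut.
Start: joints at [1.272, 0.321, -0.07, 1.45, 0.023, 1.371, -0.057], TCP at [0.2, -0.618, 0.242] pointing down, gripper open.
Joint ranges: [-2.86, 2.86], [-0.3, 2.09], [-1.38, 1.24], [0.06, 2.45], [-1.56, 4.7], [0.09, 2.05], [-2.69, 2.69]. Speed limits (rad/s): [2.57, 2.57, 3.14, 3.14, 3.14, 3.14, 3.14].

## Interface

Orientations are given as a unit quaternion [x, y, z, w].
In Python, from cell import read_state, get_image, sign_off gives the robot as it stands. The module is installed in compiled form; this text tells all that it offers.
- The arm moves only by the shell command python3 -m inch 'ROWS' [OPENING] [FORCE]. ROWS is JSON, one flat list of numbers, 6 for each row, row after row: the shift along the tool's x, y, z in units of 500 mm (1.0 is 500 mm), then the turn, a rotation vector about the tool's x, y, z in units of 30 degrees (1.0 is 30 degrees). In form: [x, y, z, rx, ry, rz, x, y, z, rx, ry, rz, ...]. A call has 1 to 12 rows; each row is the pose to reach, as a shift and turn from the pose commanded when the call began, along the tool's axes at that moment; what a row does not reach only later rows make up. A row lasts 1/12 s, in which the tool goes at most 41.7 mm and 7.16 degrees, less where a joint would pass 70% of its speed; a pose out of reach is approached as far as the arm can. A call with a number of a shift or a turn outside -1 to 1 is refused whole. A call with a gripper value outside its range is refused whole. OPENING is the finger opening in mm, from 0 to 85.4, set as the call begins (- or left out, the last holds). The fingers move at their own pace and stop on an object; FORCE is the grip in N (left out, the last holds). Time passes only in rows, so rows that repeat a pose let the fingers close. It gives the time, the measured TCP pose, the force and the opening at its end, in the units of the state.
- read_state(): the state, without advancing time (a new reading comes with each control period).
- get_image(name): name is "side" or "top" or "wrist"; returns a dict with "frame" (400x640x3 uint8, red, green, blue), "range_z" (400x640 float32, m along the optical axis (not along the pixel's ray), 0 where there is no reading), "fovy" (degrees; the focal length in pixels is half the picture's height over the tangent of half this angle, whatever the lens; pixels are square), "cx", "cy" (the principal point, pixels), "origin" and "rotation" of the camera in the world; the wrist camera has in their place "hand_eye" (4x4, takes a point from camera to tool coordinates, whose origin is the TCP and whose axes are the flange's). Camera axes: x right, y up, looking along -z (the intrinsics and any distortion apply to the point x, -y, -z); pixel columns grow to the right and rows downward; lengths in m; the calibration is good to about 2 mm. The wrist camera is an equidistant fisheye: a pixel r from the principal point sees the ray r / f radians off the axis. A picture is of the moment at which its call begins: read the wrist's pose just before it.
- sign_off(): hands the job in, once; it reports no verdict.
The state is a dict: "time_s": time; "qpos": joint angles; "qd": joint speeds; "joint_efforts": joint torques, N m; "tool_pos": TCP position; "eef_rot": TCP orientation; "force": force on the tool from outside, world axes, zero at the start; "wrist_torque": the same for the moment, N m; "width": finger opening in m.
Only numpy, scipy, OpenCV 4.12 (cv2) and the standard library are available. Lean on these libraries where they do the work, as an engineer would, in place of code of your own. Each camera call takes 0.05 s, during which the arm holds its last target.

## Working session

There is one attempt and no reset: what is moved stays moved. The work goes in short steps, Python scripts to look and compute and a shell command to move; the robot and the scene stay as the last step left them, time stands still between calls to the robot, and variables do not carry over. Pictures are saved under pics/ and viewed, and the job is handed in when it is done.

```bash
mkdir -p pics; python3 - <<'E'
from cell import *
import cv2,numpy as np
s=read_state();print({k:np.round(v,4) for k,v in s.items()})
for n in ("side","top","wrist"):
    d=get_image(n);cv2.imwrite(f"pics/a_{n}.png",d["frame"][:,:,::-1])
    print(n,{k:np.round(v,4) for k,v in d.items() if k not in("frame","range_z")}, (d["range_z"]>0).mean())
    np.savez(f"a_{n}.npz",**d)
E
```

```text
{'time_s': np.float64(0.0), 'qpos': array([ 1.2721,  0.3218, -0.0701,  1.4517,  0.0226,  1.3708, -0.0569]), 'qd': array([-0.    ,  0.0003, -0.0006, -0.0005, -0.0002,  0.0009, -0.0004]), 'joint_efforts': array([-9.00000e-04, -4.93581e+01, -3.82600e-01, -3.14329e+01,
        1.29000e-02,  1.14000e-02, -0.00000e+00]), 'tool_pos': array([ 0.1998, -0.618 ,  0.2412]), 'eef_rot': array([ 9.878e-01,  1.558e-01, -2.000e-04, -1.000e-03]), 'force': array([-1.7199,  0.3297, -0.2668]), 'wrist_torque': array([-0.0004, -0.0142, -0.0276]), 'width': np.float64(0.0852)}
side {'fovy': np.float64(44.6363), 'cx': np.float64(313.458), 'cy': np.float64(197.833), 'origin': array([ 0.4343, -1.1541,  0.9907]), 'rotation': array([ 0.4021, -0.0243, -0.0819,  0.9116])} 0.99623828125
top {'fovy': np.float64(43.3947), 'cx': np.float64(322.8124), 'cy': np.float64(194.3739), 'origin': array([ 0.4133, -0.1903,  1.6283]), 'rotation': array([ 0.0325, -0.0406, -0.6989,  0.7133])} 0.995953125
wrist {'fovy': np.float64(65.7065), 'cx': np.float64(320.4987), 'cy': np.float64(199.7556), 'hand_eye': array([[ 5.000e-04,  9.604e-01,  2.786e-01,  7.130e-02],
       [ 1.000e+00, -5.000e-04, -3.000e-04, -1.000e-04],
       [-1.000e-04,  2.786e-01, -9.604e-01, -1.317e-01],
       [ 0.000e+00,  0.000e+00,  0.000e+00,  1.000e+00]])} 0.99131640625
```

View pics/a_side.png

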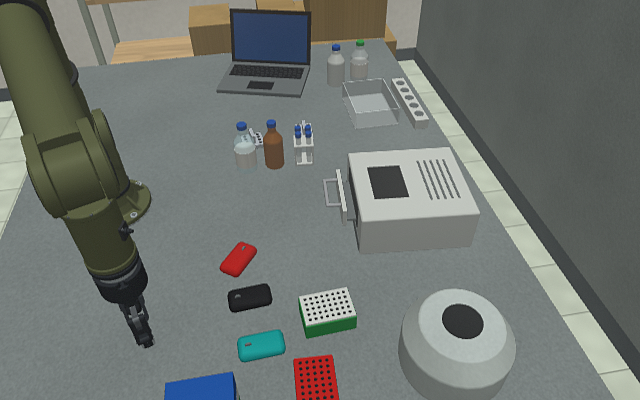

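View pics/a_top.png

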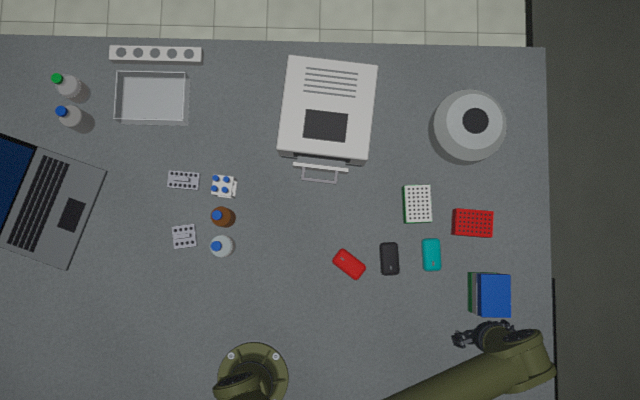

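View pics/a_wrist.png

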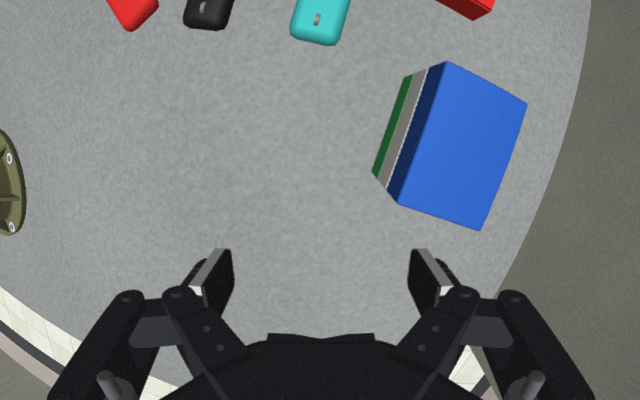

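```bash
cat > h.py <<'E'
import numpy as np,cv2
from scipy.spatial.transform import Rotation as R
def cloud(d):
    H,W=d["range_z"].shape
    f=H/2/np.tan(np.radians(float(d["fovy"]))/2)
    v,u=np.mgrid[:H,:W]; z=d["range_z"].astype(float)
    p=np.stack([(u-d["cx"])/f*z,-(v-d["cy"])/f*z,-z],-1)
    r=np.array(d["rotation"]);M=R.from_quat(r).as_matrix() if r.shape==(4,) else r
    return p@M.T+d["origin"]
def ray(d,u,v,zp):
    f=400/2/np.tan(np.radians(float(d["fovy"]))/2)
    M=R.from_quat(d["rotation"]).as_matrix()
    w=M@np.array([(u-d["cx"])/f,-(v-d["cy"])/f,-1.])
    return d["origin"]+w*(zp-d["origin"][2])/w[2]
E
python3 - <<'E'
from h import *
d=dict(np.load("a_top.npz"));P=cloud(d);im=d["frame"][:,:,::-1]
cv2.imwrite("pics/b.png",np.hstack([cv2.resize(im[160:260,160:250],None,fx=4.4,fy=4.4,interpolation=2)[:440],cv2.resize(im[140:200,270:370],None,fx=4,fy=4.4*440/264,interpolation=2)[:440]]))
s=dict(np.load("a_side.npz"));Q=cloud(s);ims=s["frame"][:,:,::-1]
cv2.imwrite("pics/c.png",cv2.resize(ims[110:260,220:400],None,fx=4,fy=4,interpolation=2))
for u,v in [(100,300),(300,200),(183,180),(183,236),(222,183),(222,216),(222,246),(310,72),(320,168),(320,180),(390,258),(417,205),(325,125)]:
    print((u,v),np.round(P[v,u],3))
for u,v in [(200,200),(245,160),(272,150),(303,150),(410,180),(345,190)]:
    print('s',(u,v),np.round(Q[v,u],3))
E
```

```text
(100, 300) [0.231 0.491 0.002]
(300, 200) [ 0.563 -0.134 -0.   ]
(183, 180) [0.614 0.235 0.049]
(183, 236) [0.438 0.228 0.044]
(222, 183) [0.604 0.107 0.076]
(222, 216) [0.498 0.092 0.136]
(222, 246) [0.409 0.088 0.136]
(310, 72) [ 0.942 -0.16   0.143]
(320, 168) [ 0.649 -0.196  0.125]
(320, 180) [ 0.613 -0.197  0.126]
(390, 258) [ 0.382 -0.423  0.035]
(417, 205) [ 0.55  -0.504  0.053]
(325, 125) [ 0.779 -0.208  0.14 ]
s (200, 200) [ 0.258 -0.028 -0.   ]
s (245, 160) [0.407 0.068 0.056]
s (272, 150) [0.494 0.071 0.08 ]
s (303, 150) [ 0.602  0.159 -0.001]
s (410, 180) [ 0.839 -0.215  0.14 ]
s (345, 190) [ 0.675 -0.156  0.08 ]
```

View pics/b.png

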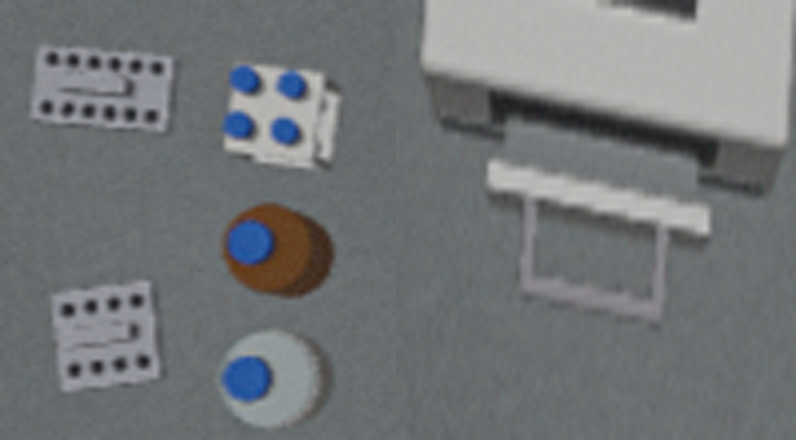

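View pics/c.png

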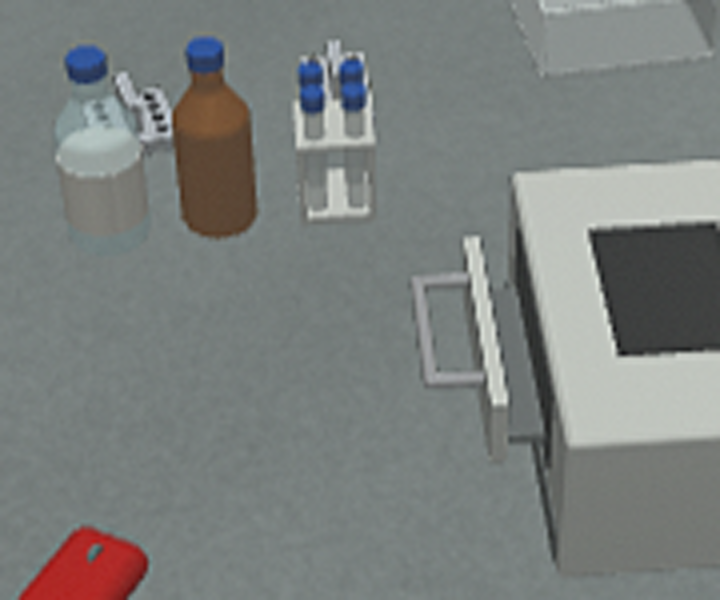

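Candidates: long six-well carrier at top-view px (183,180) vs square four-well block at (183,236); the 6-well one is the target (crop confirms 2x6 wells). Handle bar at about (320,181) in front of the slightly open white panel (320,168). Now measuring.

```bash
python3 - <<'E'
from h import *
d=dict(np.load("a_top.npz"));P=cloud(d);s=dict(np.load("a_side.npz"));Q=cloud(s)
Z=P[...,2]
def rect(pts,n):
    (c,wh,a)=cv2.minAreaRect(pts[:,:2].astype(np.float32));print(n,len(pts),np.round(c,4),np.round(wh,4),round(a,2),'z',np.round(np.median(pts[:,2]),4))
    return cv2.boxPoints((c,wh,a))
# reader top face
m=np.zeros(Z.shape,bool);m[50:170,270:385]=1
r=rect(P[m&(abs(Z-.14)<.006)],'reader');print(np.round(r,3))
f=d["frame"].astype(int)
for n,(u0,u1,v0,v1) in {'long':(160,206,165,196),'sq':(165,204,220,255)}.items():
    m=np.zeros(Z.shape,np.uint8);m[v0:v1,u0:u1]=(f[v0:v1,u0:u1].min(-1)>125)
    m=cv2.morphologyEx(m,cv2.MORPH_CLOSE,np.ones((5,5)))
    cs,_=cv2.findContours(m,0,2);c=max(cs,key=cv2.contourArea)
    pts=np.array([ray(d,u,v,.016) for u,v in c[:,0]]);rect(pts,n)
    mm=np.zeros(Z.shape,bool);mm[v0:v1,u0:u1]=1
    b=P[mm&(Z>.010)];rect(b,n+' depth')
    b=P[mm&(Z>.033)];rect(b,n+' fin')
for h in (.1,):
    m=np.zeros(Z.shape,bool);m[150:195,285:360]=1
    b=P[m&(Z>.09)&(Z<.132)];
    m2=np.zeros(Z.shape,bool);m2[174:195,285:360]=1;rect(P[m2&(Z>.09)&(Z<.132)],'handle')
m=np.zeros(Z.shape,np.uint8)
for v in range(160,190): print(v,[(u) for u in range(290,360) if Z[v,u]>.08][:1],[(u) for u in range(290,360) if Z[v,u]>.08][-1:])
for n,(u0,u1,v0,v1) in {'tubes':(208,240,170,200),'amber':(205,240,204,230),'clear':(205,240,232,260)}.items():
    m=np.zeros(Z.shape,bool);m[v0:v1,u0:u1]=1;rect(P[m&(Z>.02)],n);rect(P[m&(Z>.1)],n+' top')
E
```

```text
reader 8112 [ 0.8179 -0.2115] [0.2795 0.3378] 84.38 z 0.1402
[[ 0.636 -0.334]
 [ 0.972 -0.367]
 [ 1.    -0.089]
 [ 0.663 -0.056]]
long 23 [0.6194 0.2458] [0.0986 0.0549] 86.43 z 0.016
long depth 529 [0.5443 0.0461] [0.5349 0.079 ] 69.41 z 0.017
long fin 71 [0.5269 0.0358] [0.5055 0.0257] 66.22 z 0.0456
sq 24 [0.4385 0.2344] [0.071  0.0705] 8.74 z 0.016
sq depth 507 [0.4439 0.049 ] [0.0759 0.4765] 1.76 z 0.0166
sq fin 72 [0.4312 0.0347] [0.4511 0.0183] 87.77 z 0.0454
handle 151 [ 0.6181 -0.1938] [0.029  0.1095] 1.33 z 0.1194
160 [297] [359]
161 [298] [359]
162 [293] [359]
163 [292] [344]
164 [292] [342]
165 [292] [344]
166 [293] [356]
167 [293] [344]
168 [299] [347]
169 [302] [347]
170 [302] [347]
171 [302] [347]
172 [301] [347]
173 [301] [346]
174 [301] [341]
175 [301] [337]
176 [301] [336]
177 [301] [336]
178 [301] [336]
179 [301] [336]
180 [303] [336]
181 [302] [336]
182 [320] [336]
183 [318] [335]
184 [342] [342]
185 [] []
186 [327] [327]
187 [] []
188 [317] [317]
189 [] []
tubes 440 [ 0.5292 -0.0349] [0.3801 0.0775] 64.81 z 0.0807
tubes top 154 [ 0.525  -0.0346] [0.3789 0.0582] 63.1 z 0.1188
amber 407 [ 0.4625 -0.0294] [0.3366 0.0596] 74.46 z 0.1134
amber top 309 [ 0.4516 -0.0254] [0.336  0.0581] 69.69 z 0.1183
clear 467 [ 0.4066 -0.0285] [0.3231 0.0642] 88.22 z 0.1165
clear top 372 [ 0.4131 -0.0286] [0.063  0.3234] 1.11 z 0.1203
```

```bash
python3 - <<'E'
from h import *
from scipy.ndimage import median_filter
d=dict(np.load("a_top.npz"));s=dict(np.load("a_side.npz"))
for n,D in(("top",d),("side",s)):
    D["range_z"]=median_filter(D["range_z"],5)
P=cloud(d);Z=P[...,2]
def rect(pts,n):
    (c,wh,a)=cv2.minAreaRect(pts[:,:2].astype(np.float32));print(n,len(pts),np.round(c,4),np.round(wh,4),round(a,2),'z',np.round(np.median(pts[:,2]),4))
    return cv2.boxPoints((c,wh,a))
m=np.zeros(Z.shape,np.uint8);m[50:180,270:385]=(d["frame"][50:180,270:385].min(-1)>150);m=cv2.morphologyEx(m,cv2.MORPH_CLOSE,np.ones((3,3)))
cs,_=cv2.findContours(m,0,1);c=max(cs,key=cv2.contourArea)
pts=np.array([ray(d,u,v,.14) for u,v in c[:,0]]);print(np.round(rect(pts,'reader'),3))
# front edge line: bottommost per column
fe=[]
for u in range(284,364):
    vs=np.where(m[100:168,u])[0]
    vv=[v for v in range(140,163) if abs(P[v,u,2]-.14)<.006]
    if vv: fe.append(ray(d,u,max(vv)+.5,.14))
fe=np.array(fe);A=np.polyfit(fe[:,1],fe[:,0],1);r=fe[:,0]-np.polyval(A,fe[:,1]);k=abs(r)<.005;A=np.polyfit(fe[k,1],fe[k,0],1);print('front slope deg',np.degrees(np.arctan(A[0])),'x at y=-.195',np.polyval(A,-.195),k.sum())
# handle
g=cv2.cvtColor(d["frame"],cv2.COLOR_RGB2GRAY)
for v in range(160,188): print(v,g[v,296:352].tolist()) if v>171 else 0
E
```

```text
reader 363 [ 0.8364 -0.2144] [0.2742 0.295 ] 84.39 z 0.14
[[ 0.676 -0.336]
 [ 0.97  -0.365]
 [ 0.997 -0.092]
 [ 0.703 -0.064]]
front slope deg 5.796545789065361 x at y=-.195 0.688056114687314 80
172 [107, 108, 109, 111, 111, 107, 128, 138, 115, 110, 110, 108, 111, 108, 109, 111, 111, 109, 107, 111, 110, 110, 110, 109, 108, 115, 109, 110, 107, 105, 106, 107, 101, 94, 96, 98, 92, 89, 89, 119, 133, 135, 104, 81, 81, 82, 83, 82, 88, 94, 90, 90, 100, 109, 109, 113]
173 [108, 113, 111, 111, 109, 107, 126, 134, 113, 102, 110, 108, 108, 110, 112, 113, 111, 111, 111, 112, 110, 112, 108, 110, 112, 111, 109, 112, 110, 108, 112, 109, 109, 109, 110, 108, 108, 107, 102, 130, 136, 123, 102, 96, 92, 88, 91, 87, 87, 85, 86, 96, 106, 113, 112, 109]
174 [106, 108, 111, 111, 107, 115, 131, 134, 112, 105, 111, 111, 110, 109, 108, 112, 111, 113, 112, 109, 106, 110, 113, 109, 113, 114, 109, 110, 110, 111, 109, 111, 114, 112, 106, 112, 110, 108, 108, 128, 133, 120, 110, 112, 109, 111, 110, 104, 103, 104, 102, 108, 114, 114, 114, 111]
175 [110, 107, 111, 107, 109, 131, 136, 133, 112, 102, 111, 108, 111, 105,
[... 2911 characters left out ...]
 111, 110, 109, 109, 108, 107, 111, 108, 108, 105, 106, 112, 109, 107, 111, 109, 113, 110, 108, 111, 110, 110, 111, 109, 111, 107]
186 [106, 104, 105, 108, 108, 111, 110, 110, 110, 109, 109, 109, 107, 110, 109, 110, 110, 109, 108, 108, 109, 110, 109, 110, 109, 110, 113, 112, 107, 106, 110, 109, 110, 110, 110, 109, 107, 109, 110, 108, 109, 110, 112, 109, 108, 106, 109, 110, 108, 111, 109, 113, 112, 110, 112, 107]
187 [107, 106, 109, 109, 105, 111, 109, 110, 111, 108, 108, 108, 108, 108, 113, 110, 107, 107, 105, 108, 110, 108, 109, 108, 112, 112, 108, 108, 109, 116, 112, 110, 111, 109, 106, 110, 109, 110, 112, 112, 110, 111, 111, 109, 109, 110, 109, 107, 109, 111, 108, 108, 109, 111, 110, 108]
```

```bash
python3 - <<'E'
from h import *
d=dict(np.load("a_top.npz"));s=dict(np.load("a_side.npz"))
a=ray(d,301,178,.117);b=ray(d,336.5,182,.117);print('handle',a,b,(a+b)/2,np.linalg.norm(a-b),np.degrees(np.arctan2(a[0]-b[0],a[1]-b[1])))
# side: bar ends in crop c (414,280),(432,380) at 4x
a=ray(s,220+414/4,110+279/4,.117);b=ray(s,220+431/4,110+381/4,.117);print('side handle',a,b,(a+b)/2)
psi=np.radians(-5.7);X=np.array([np.cos(psi),np.sin(psi)]);Y=np.array([-X[1],X[0]])
o=np.array([.6865,-.199]);print('open est',((a+b)/2)[:2]-o, 'along',(((a+b)/2)[:2]-o)@X,(((a+b)/2)[:2]-o)@Y)
# side view long carrier colors
im=s["frame"][:,:,::-1]
cv2.imwrite("pics/d.png",cv2.resize(im[110:180,230:330],None,fx=7,fy=7,interpolation=2))
# bottles caps
f=d["frame"].astype(int);blue=((f[...,2]>120)&(f[...,0]<70)).astype(np.uint8);blue[:,:200]=0;blue[:,250:]=0;blue[270:]=0
n,l,st,c=cv2.connectedComponentsWithStats(blue)
for i in range(1,n):
    if st[i,4]>8: print(c[i],st[i,4],np.round(ray(d,*c[i],.12 if c[i][1]<200 else .167),3))
for n,u,v,z in(("mouse",390,258,.028),("red mouse",349,264,.028),("tip",417,204,.054)):print(n,np.round(ray(d,u,v,z),3))
E
```

```text
handle [ 0.61883754 -0.13912678  0.117     ] [ 0.60892216 -0.2469775   0.117     ] [ 0.61387985 -0.19305214  0.117     ] 0.10830554685061647 5.252791829542827
side handle [ 0.61667043 -0.14341948  0.117     ] [ 0.60867173 -0.2464266   0.117     ] [ 0.61267108 -0.19492304  0.117     ]
open est [-0.07382892  0.00407696] along -0.07386880113179384 -0.003275868253805855
[215.  177.5] 24 [0.614 0.12  0.12 ]
[225.80952381 178.85714286] 21 [0.611 0.088 0.12 ]
[213.45833333 187.875     ] 24 [0.583 0.124 0.12 ]
[224.13043478 189.2173913 ] 23 [0.579 0.091 0.12 ]
[216.16901408 214.70422535] 71 [0.499 0.103 0.167]
[215.69230769 245.5       ] 78 [0.41  0.1   0.167]
mouse [ 0.382 -0.424  0.028]
red mouse [ 0.36  -0.294  0.028]
tip [ 0.553 -0.504  0.054]
```

View pics/d.png

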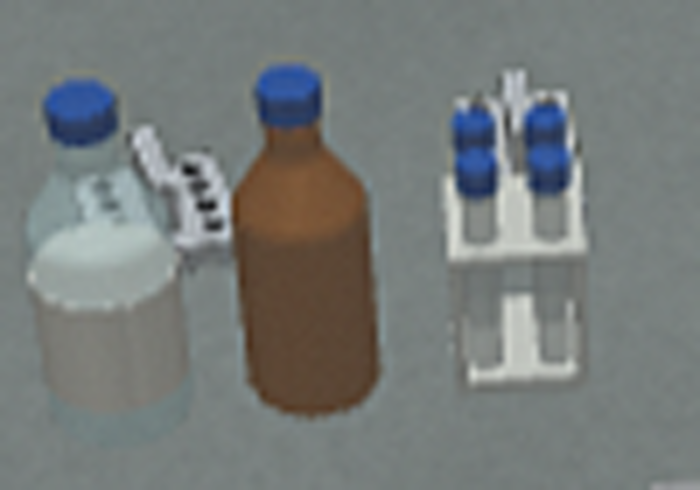

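```bash
cat >> h.py <<'E'
def plan(x,y,z,yx,frac=1):
    """yx: world angle (deg) of tool x axis, tool pointing down; prints shift/turn units"""
    from cell import read_state
    s=read_state();C=R.from_quat(s["eef_rot"]);p=np.array(s["tool_pos"])
    a=np.radians(yx);T=R.from_matrix(np.array([[np.cos(a),np.sin(a),0],[np.sin(a),-np.cos(a),0],[0,0,-1]]).T)
    d=C.inv().apply(np.array([x,y,z])-p)/.5; rv=np.degrees((C.inv()*T).as_rotvec())/30
    print('shift',np.round(d*frac,4),'turn',np.round(rv*frac,4),'dist',np.round(np.linalg.norm(d)*500,1),'t',s["time_s"])
E
python3 -c "
from h import *
plan(.614,-.194,.2,84.3,.4)"
```

```text
shift [ 0.4196 -0.2208  0.0335] turn [-1.00e-03 -6.00e-04 -8.85e-01] dist 594.2 t 0.15
```

```bash
python3 -m inch '[0.07,-0.037,0.0,0,0,-0.148,0.14,-0.074,0.0,0,0,-0.295,0.21,-0.11,0,0,0,-0.443,0.28,-0.148,0,0,0,-0.59,0.35,-0.184,0,0,0,-0.74,0.42,-0.22,0.0,0,0,-0.885,0.42,-0.22,0.0,0,0,-0.885]' 40 30
python3 -c "
from h import *
plan(.614,-.194,.2,84.3,.66)"
```

```text
time_s: 0.73
tool_pos: [0.3741, -0.4409, 0.2425]
eef_rot: [0.922, 0.386, 0.003, -0.001]
force: [1.8, 0.6, -0.3]
width: 0.04
shift [ 0.4541 -0.0031  0.0588] turn [ 0.0028 -0.007  -0.8553] dist 346.9 t 0.7333
```

```bash
python3 -m inch '[0.075,0,0.01,0,0,-0.14,0.15,0,0.02,0,0,-0.28,0.225,0,0.03,0,0,-0.42,0.3,0,0.04,0,0,-0.56,0.375,0,0.05,0,0,-0.7,0.45,-0.003,0.058,0,0,-0.85,0.45,-0.003,0.058,0,0,-0.85]' 32 30
python3 -c "
from h import *
plan(.614,-.194,.2,84.3)"
```

```text
time_s: 1.32
tool_pos: [0.5307, -0.281, 0.2123]
eef_rot: [0.815, 0.58, 0.003, -0.002]
force: [-0.6, 1.6, 1.3]
width: 0.0319
shift [0.2189 0.1001 0.0261] turn [ 0.002  -0.0126 -0.4489] dist 121.1 t 1.3167
```

```bash
python3 -m inch '[0.075,0.034,0.009,0,0,-0.15,0.15,0.068,0.018,0,0,-0.3,0.219,0.1,0.026,0,-0.012,-0.449,0.219,0.1,0.026,0,-0.012,-0.449,0.219,0.1,0.026,0,-0.012,-0.449]' 32 30
python3 - <<'E'
from h import *
from cell import *
plan(.614,-.194,.107,84.3)
s=read_state();d=get_image("wrist");cv2.imwrite("pics/e.png",d["frame"][:,:,::-1]);np.savez("e.npz",**d,p=s["tool_pos"],q=s["eef_rot"])
d=get_image("side");cv2.imwrite("pics/f.png",cv2.resize(d["frame"][130:260,250:420,::-1],None,fx=4,fy=4))
E
```

```text
time_s: 1.73
tool_pos: [0.611, -0.2012, 0.1994]
eef_rot: [0.745, 0.667, -0.002, 0.001]
force: [-1.0, -0.4, -0.1]
width: 0.0322
shift [0.0157 0.0047 0.1847] turn [-0.0035  0.0077 -0.0187] dist 92.7 t 1.7333
```

View pics/e.png

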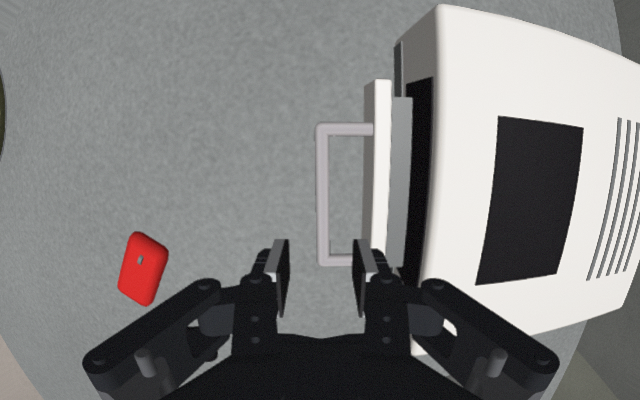

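View pics/f.png

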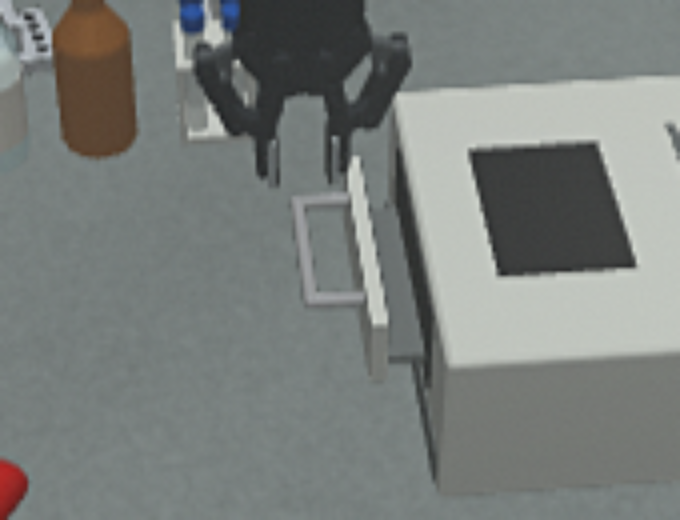

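```bash
cat >> h.py <<'E'
def wray(d,u,v,zp):
    f=200/np.tan(np.radians(float(d["fovy"]))/2)
    a=np.array([u-d["cx"],v-d["cy"]]);r=np.hypot(*a);t=r/f
    c=np.array([a[0]/r*np.sin(t),-a[1]/r*np.sin(t),-np.cos(t)]) if r>0 else np.array([0,0,-1.])
    H=d["hand_eye"];C=R.from_quat(d["q"]).as_matrix()
    o=C@H[:3,3]+d["p"];w=C@(H[:3,:3]@c)
    return o+w*(zp-o[2])/w[2]
E
python3 - <<'E'
from h import *
d=dict(np.load("e.npz"))
a=wray(d,323,130,.117);b=wray(d,324,260,.117)
print(a,b,(a+b)/2,np.linalg.norm(a-b),np.degrees(np.arctan2(a[0]-b[0],a[1]-b[1])))
a=wray(d,383,80,.125);print('panel',a)
E
```

```text
[ 0.61949719 -0.14333805  0.117     ] [ 0.60979879 -0.24133648  0.117     ] [ 0.61464799 -0.19233726  0.117     ] 0.09847716034713441 5.651863110791076
panel [ 0.66258725 -0.11296401  0.125     ]
```

```bash
python3 -m inch '[0.016,0.003,0.05,0,0,-0.018,0.016,0.005,0.1,0,0,-0.018,0.016,0.005,0.15,0,0,-0.018,0.016,0.005,0.187,0,0,-0.018,0.016,0.005,0.187,0,0,-0.018,0.016,0.005,0.187,0,0,-0.018]' 28 40
python3 -m inch '[0,0,0,0,0,0,0,0,0,0,0,0,0,0,0,0,0,0,0,0,0,0,0,0,0,0,0,0,0,0,0,0,0,0,0,0]' 4 40
python3 - <<'E'
from h import *
from cell import *
plan(.614-.104*.995,-.193+.104*.0993,.105,84.3)
s=read_state();print(s["width"],s["force"])
d=get_image("side");cv2.imwrite("pics/g.png",cv2.resize(d["frame"][130:260,250:420,::-1],None,fx=4,fy=4))
E
```

```text
time_s: 2.33
tool_pos: [0.6117, -0.1996, 0.1061]
eef_rot: [0.744, 0.668, -0.004, 0.001]
force: [0.8, 0.0, 0.8]
width: 0.0278
time_s: 2.83
tool_pos: [0.614, -0.1989, 0.1088]
eef_rot: [0.743, 0.669, -0.002, 0.004]
force: [-2.1, -1.3, 6.0]
width: 0.0082
shift [ 0.0106 -0.2093  0.0071] turn [ 0.0036  0.0161 -0.0119] dist 104.9 t 2.8333
0.00819754089922409 [-2.06186603 -1.34720904  5.96990556]
```

View pics/g.png

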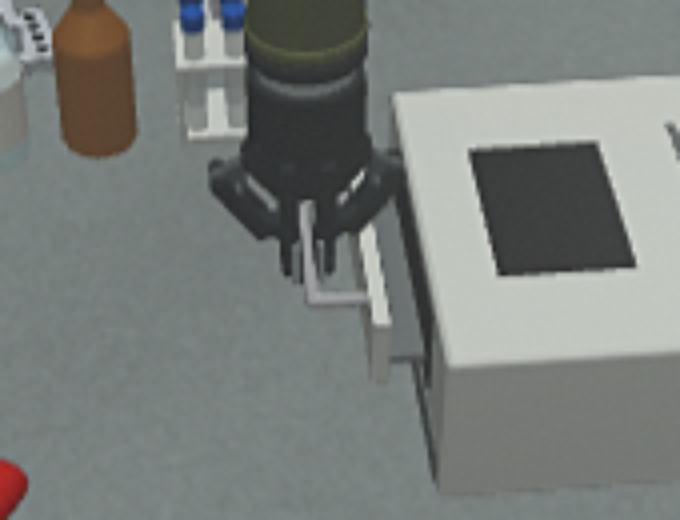

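```bash
python3 -m inch '[0,-0.01,0,0,0,0,0,-0.03,0,0,0,0,0,-0.05,0,0,0,0,0,-0.07,0,0,0,0,0,-0.09,0,0,0,0,0,-0.11,0,0,0,0,0,-0.13,0,0,0,0,0,-0.15,0,0,0,0,0,-0.17,0,0,0,0,0,-0.185,0,0,0,0,0,-0.195,0,0,0,0,0,-0.2,0,0,0,0]'
python3 -m inch '[0,-0.004,0,0,0,0,0,-0.008,0,0,0,0,0,-0.008,0,0,0,0]'
python3 - <<'E'
from h import *
from cell import *
s=read_state();print(s["width"],s["force"],s["tool_pos"])
d=get_image("side");cv2.imwrite("pics/h.png",cv2.resize(d["frame"][130:260,250:420,::-1],None,fx=4,fy=4))
E
```

```text
time_s: 3.88
tool_pos: [0.5145, -0.1891, 0.1087]
eef_rot: [0.744, 0.669, -0.002, 0.005]
force: [0.9, -4.1, 5.3]
width: 0.0086
time_s: 4.13
tool_pos: [0.5107, -0.1888, 0.1087]
eef_rot: [0.744, 0.669, -0.003, 0.004]
force: [-0.8, -3.2, 7.3]
width: 0.0084
0.008429726745430247 [-0.76054142 -3.21882971  7.25580181] [ 0.51070411 -0.18877033  0.10869791]
```

View pics/h.png

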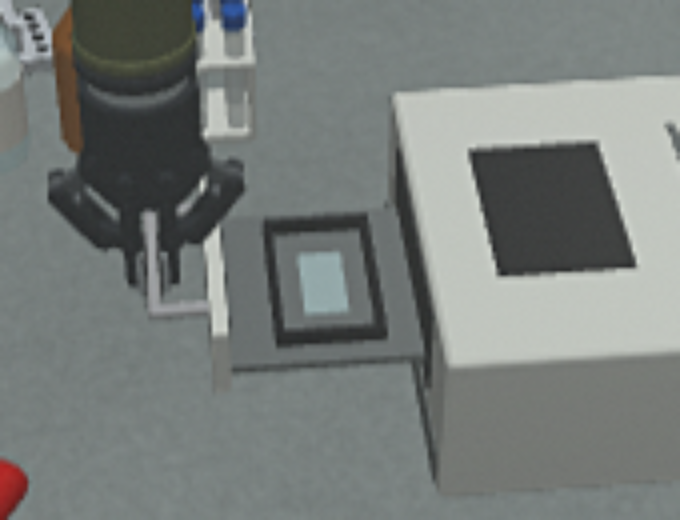

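```bash
for i in 1 2; do python3 -m inch '[0,-0.004,0,0,0,0,0,-0.006,0,0,0,0,0,-0.006,0,0,0,0]'; done
```

```text
time_s: 4.43
tool_pos: [0.5107, -0.1888, 0.1088]
eef_rot: [0.743, 0.669, -0.0, 0.007]
force: [8.6, -6.5, -1.4]
width: 0.0084
time_s: 4.68
tool_pos: [0.5106, -0.1887, 0.1088]
eef_rot: [0.743, 0.669, 0.002, 0.009]
force: [16.6, -8.1, -8.5]
width: 0.0083
```

```bash
python3 -m inch '[0,0.01,0,0,0,0,0,0.01,0,0,0,0]'
python3 -m inch '[0,0,0,0,0,0,0,0,0,0,0,0,0,0,0,0,0,0]' 26
python3 -m inch '[0,0,-0.03,0,0,0,0,0,-0.07,0,0,0,0,0,-0.15,0,0,0,0,0,-0.23,0,0,0,0,0,-0.3,0,0,0,0,0,-0.3,0,0,0]'
python3 - <<'E'
from h import *
from cell import *
s=read_state();d=get_image("wrist");cv2.imwrite("pics/i.png",d["frame"][:,:,::-1]);np.savez("i.npz",**d,p=s["tool_pos"],q=s["eef_rot"])
d=get_image("top");cv2.imwrite("pics/j.png",d["frame"][:,:,::-1]);np.savez("j.npz",**d)
d=get_image("side");np.savez("js.npz",**d);cv2.imwrite("pics/js.png",d["frame"][:,:,::-1])
plan(.619,.246,.23,86.4)
E
```

```text
time_s: 4.85
tool_pos: [0.5109, -0.1888, 0.1087]
eef_rot: [0.743, 0.669, -0.002, 0.005]
force: [1.3, -4.6, 6.9]
width: 0.0083
time_s: 5.1
tool_pos: [0.5081, -0.1856, 0.1063]
eef_rot: [0.743, 0.669, -0.003, 0.001]
force: [-0.4, -0.1, -0.7]
width: 0.0262
time_s: 5.6
tool_pos: [0.5124, -0.1856, 0.2643]
eef_rot: [0.743, 0.669, -0.0, 0.007]
force: [0.9, -0.7, 0.9]
width: 0.0264
shift [0.881  0.1298 0.0469] turn [-0.0035  0.0114 -0.0796] dist 445.9 t 5.75
```

View pics/i.png

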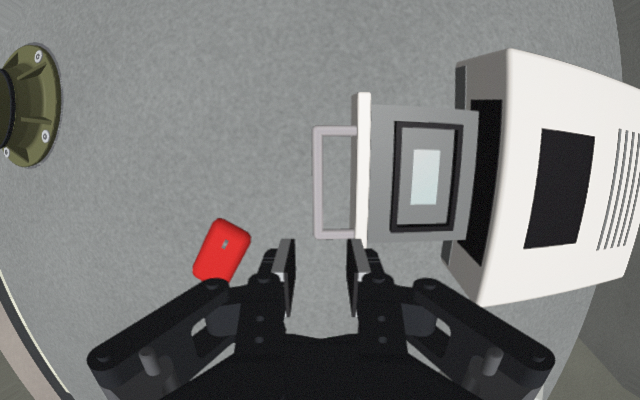

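View pics/js.png

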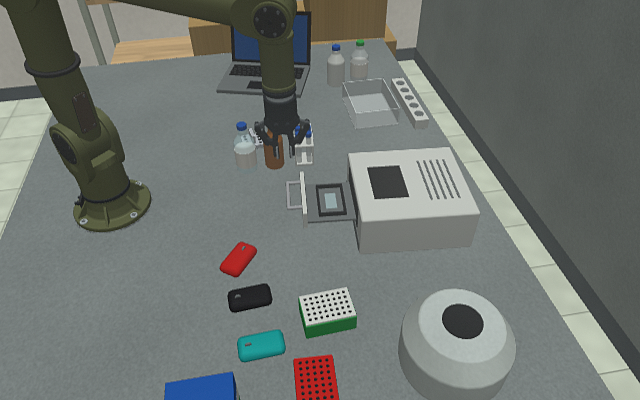

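```bash
python3 - <<'E'
from h import *
def frame(im,x0,x1,y0,y1,th):
    m=np.zeros(im.shape[:2],np.uint8);m[y0:y1,x0:x1]=im[y0:y1,x0:x1].max(-1)<th
    cs,_=cv2.findContours(m,0,1);c=max(cs,key=cv2.contourArea);return c[:,0]
def rep(n,c,f):
    pts=np.array([f(u,v) for u,v in c])[:,:2].astype(np.float32);(o,wh,a)=cv2.minAreaRect(pts);print(n,c.min(0),c.max(0),np.round(o,4),np.round(wh,4),round(a,2))
d=dict(np.load("i.npz"));rep('wrist',frame(d["frame"],380,468,110,240,70),lambda u,v:wray(d,u,v,.094))
a=wray(d,319,132,.117);b=wray(d,320,234,.117);print('bar',(a+b)/2,np.linalg.norm(a-b))
s=dict(np.load("js.npz"));rep('side',frame(s["frame"],310,350,175,222,75),lambda u,v:ray(s,u,v,.094))
t=dict(np.load("j.npz"));im=t["frame"];rep('top',frame(im,295,365,165,195,75),lambda u,v:ray(t,u,v,.094))
cv2.imwrite("pics/k.png",cv2.resize(im[130:220,150:370,::-1],None,fx=3.6,fy=3.6,interpolation=2))
psi=np.radians(-5.7);print('model',np.array([.6865,-.199])-.062*np.array([np.cos(psi),np.sin(psi)]))
E
```

```text
wrist [390 121] [462 231] [ 0.625  -0.1932] [0.1172 0.0755] 84.37
bar [ 0.51384337 -0.18294001  0.117     ] 0.09809998597253317
side [316 184] [346 216] [ 0.6245 -0.2   ] [0.1258 0.0745] 84.44
top [297 165] [338 194] [ 0.6185 -0.1893] [0.09   0.1264] 1.21
model [ 0.62480655 -0.19284218]
```

View pics/k.png

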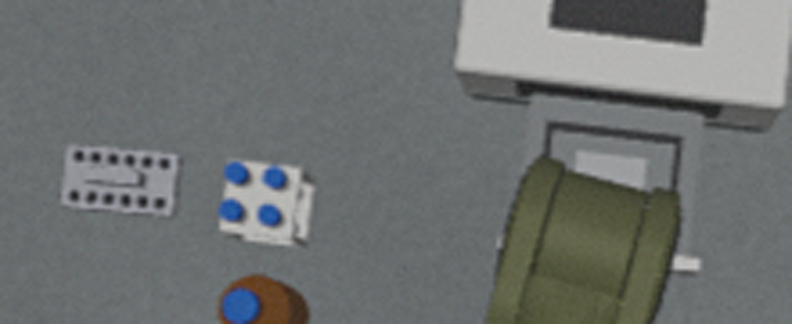

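```bash
python3 -m inch '[0.04,0.006,0,0,0,0,0.12,0.018,0,0,0,0,0.2,0.03,0.0,0,0,-0.01,0.28,0.04,0,0,0,-0.02,0.36,0.053,0,0,0,-0.03,0.44,0.065,0,0,0,-0.04,0.52,0.077,0.0,0,0,-0.05,0.6,0.088,0,0,0,-0.06,0.68,0.1,0,0,0,-0.07,0.73,0.11,0.0,0,0,-0.08,0.76,0.115,0,0,0,-0.08,0.76,0.115,0,0,0,-0.08]' 50 40
python3 -m inch '[0,0,0,0,0,0,0,0,0,0,0,0]'
python3 - <<'E'
from h import *
from cell import *
s=read_state();d=get_image("wrist");cv2.imwrite("pics/l.png",d["frame"][:,:,::-1]);np.savez("l.npz",**d,p=s["tool_pos"],q=s["eef_rot"])
plan(.619,.246,.15,86.4)
E
```

```text
time_s: 6.75
tool_pos: [0.6039, 0.1914, 0.2514]
eef_rot: [0.726, 0.687, -0.004, -0.001]
force: [-2.1, 0.8, 0.7]
width: 0.0503
time_s: 6.92
tool_pos: [0.6054, 0.1845, 0.2527]
eef_rot: [0.729, 0.684, -0.004, 0.001]
force: [0.7, -1.2, -0.7]
width: 0.05
shift [0.127  0.0189 0.2054] turn [-0.0053  0.0154 -0.0045] dist 121.1 t 6.9667
```

View pics/l.png

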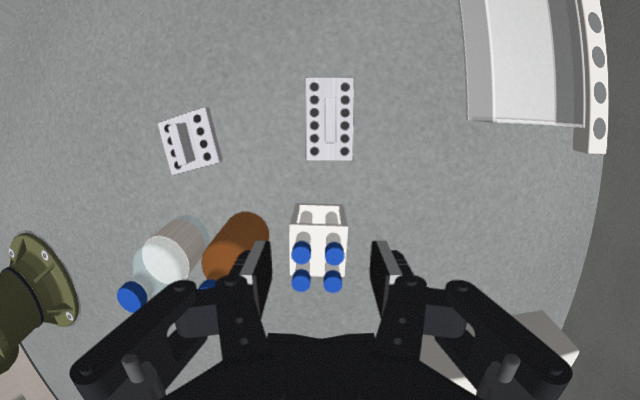

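```bash
python3 - <<'E'
from h import *
d=dict(np.load("l.npz"));m=np.zeros((400,640),np.uint8);m[65:175,295:365]=d["frame"][65:175,295:365].min(-1)>150
m=cv2.morphologyEx(m,cv2.MORPH_CLOSE,np.ones((3,3)))
cs,_=cv2.findContours(m,0,1);c=max(cs,key=cv2.contourArea)[:,0];print(c.min(0),c.max(0))
pts=np.array([wray(d,u,v,.016) for u,v in c])[:,:2].astype(np.float32);print(cv2.minAreaRect(pts))
a,b=wray(d,330.5,97,.046),wray(d,330.5,143,.046);print('fin',a,b,(a+b)/2,np.linalg.norm(a-b),np.degrees(np.arctan2(*(a-b)[1::-1])))
E
```

```text
[295  70] [361 174]
((0.613327145576477, 0.23877277970314026), (0.07826505601406097, 0.12434005737304688), 2.1598668098449707)
fin [0.62140031 0.26976415 0.046     ] [0.61839275 0.21951691 0.046     ] [0.61989653 0.24464053 0.046     ] 0.050337171923242836 86.57464232070934
```

```bash
python3 -m inch '[0.06,0.009,0.03,0,0.015,-0.005,0.126,0.018,0.08,0,0.015,-0.005,0.126,0.019,0.16,0,0.015,-0.005,0.126,0.019,0.23,0,0.015,-0.005,0.126,0.019,0.26,0,0.015,-0.005,0.126,0.019,0.26,0,0.015,-0.005,0.126,0.019,0.26,0,0.015,-0.005]' 50 40
python3 -m inch '[0,0,0,0,0,0,0,0,0,0,0,0]'
python3 - <<'E'
from h import *
from cell import *
s=read_state();d=get_image("wrist");cv2.imwrite("pics/m.png",d["frame"][:,:,::-1]);np.savez("m.npz",**d,p=s["tool_pos"],q=s["eef_rot"])
plan(.6195,.245,.031,86.5)
E
```

```text
time_s: 7.55
tool_pos: [0.6198, 0.246, 0.1244]
eef_rot: [0.729, 0.685, -0.0, -0.001]
force: [0.5, -0.2, -0.6]
width: 0.05
time_s: 7.72
tool_pos: [0.621, 0.2478, 0.1271]
eef_rot: [0.729, 0.685, 0.002, 0.0]
force: [0.1, 0.3, 0.5]
width: 0.0501
shift [-0.0066 -0.0027  0.1916] turn [ 0.0057 -0.006  -0.0005] dist 95.9 t 7.7667
```

View pics/m.png

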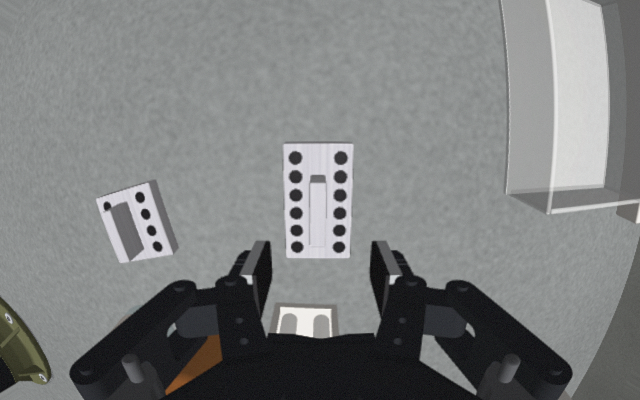

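```bash
python3 - <<'E'
from h import *
d=dict(np.load("m.npz"))
a,b=wray(d,318,183,.046),wray(d,317.5,247,.046);print('fin',a,b,(a+b)/2,np.linalg.norm(a-b),np.degrees(np.arctan2(*(a-b)[1::-1])))
q=[wray(d,u,v,.016) for u,v in((284,143),(353,143),(349.5,258),(286,258))];print(np.mean(q,0),np.linalg.norm(q[0]-q[1]),np.linalg.norm(q[1]-q[2]),np.degrees(np.arctan2(*(q[0]+q[1]-q[2]-q[3])[1::-1])))
E
```

```text
fin [0.62139556 0.26968625 0.046     ] [0.61788457 0.22045345 0.046     ] [0.61964006 0.24506985 0.046     ] 0.04935783124400788 85.92090313769518
[0.61977279 0.24552809 0.016     ] 0.054302702273147686 0.09956233597020504 86.01625827133974
```

Consistent: centre (0.6197, 0.245), long axis ≈86.2°. Descend.

```bash
python3 -m inch '[-0.006,-0.0025,0.05,0.005,-0.006,0.01,-0.006,-0.0025,0.11,0.005,-0.006,0.01,-0.006,-0.0025,0.16,0.005,-0.006,0.01,-0.006,-0.0025,0.185,0.005,-0.006,0.01,-0.006,-0.0025,0.19,0.005,-0.006,0.01,-0.006,-0.0025,0.19,0.005,-0.006,0.01,-0.006,-0.0025,0.19,0.005,-0.006,0.01]'
python3 -m inch '[0,0,0,0,0,0,0,0,0,0,0,0]'
python3 -c "
from h import *
plan(.6196,.245,.031,86.2)"
```

```text
time_s: 8.35
tool_pos: [0.619, 0.2456, 0.031]
eef_rot: [0.73, 0.683, -0.0, -0.0]
force: [0.3, -0.1, 0.8]
width: 0.0499
time_s: 8.52
tool_pos: [0.6188, 0.2455, 0.0309]
eef_rot: [0.73, 0.683, -0.001, -0.0]
force: [-0.6, -0.3, 0.5]
width: 0.0497
shift [-0.0008  0.0016 -0.0003] turn [-0.0019  0.0008  0.0011] dist 0.9 t 8.5167
```

```bash
python3 -m inch '[0,0,0,0,0,0,0,0,0,0,0,0,0,0,0,0,0,0,0,0,0,0,0,0,0,0,0,0,0,0,0,0,0,0,0,0,0,0,0,0,0,0]' 4 80
python3 -m inch '[0,0,-0.02,0,0,0,0,0,-0.06,0,0,0,0,0,-0.06,0,0,0]'
python3 - <<'E'
from h import *
from cell import *
d=get_image("wrist");cv2.imwrite("pics/n.png",d["frame"][:,:,::-1])
plan(.6196,.245,.031,86.2)
E
```

```text
time_s: 9.1
tool_pos: [0.6181, 0.245, 0.0296]
eef_rot: [0.73, 0.683, -0.001, -0.001]
force: [-1.1, 0.1, 4.9]
width: 0.0108
time_s: 9.35
tool_pos: [0.6194, 0.2459, 0.062]
eef_rot: [0.73, 0.683, 0.0, -0.0]
force: [0.9, 0.5, -1.4]
width: 0.0106
shift [-0.0012  0.0014  0.0593] turn [-0.0013 -0.0001  0.001 ] dist 29.7 t 9.4
```

View pics/n.png

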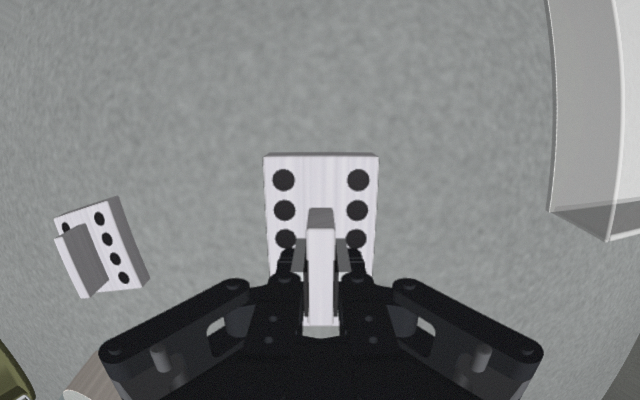

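```bash
python3 -m inch '[0,0,-0.05,0,0,0,0,0,-0.12,0,0,0,0,0,-0.19,0,0,0,0,0,-0.26,0,0,0,0,0,-0.33,0,0,0,0,0,-0.38,0,0,0,0,0,-0.38,0,0,0,0,0,-0.38,0,0,0]'
python3 -c "
from h import *
plan(.625,-.193,.25,84.35)"
```

```text
time_s: 10.07
tool_pos: [0.619, 0.2455, 0.2497]
eef_rot: [0.73, 0.683, -0.001, -0.0]
force: [-0.9, 0.1, -2.6]
width: 0.0107
shift [-0.8742  0.0696 -0.    ] turn [-0.0034  0.0018  0.0627] dist 438.5 t 10.0667
```

```bash
python3 -m inch '[-0.02,0.002,0,0,0,0,-0.06,0.005,0,0,0,0,-0.12,0.01,0,0,0,0.01,-0.18,0.015,0,0,0,0.015,-0.24,0.02,0,0,0,0.02,-0.3,0.025,0,0,0,0.02,-0.36,0.03,0,0,0,0.03,-0.42,0.035,0,0,0,0.03,-0.48,0.04,0,0,0,0.04,-0.54,0.045,0,0,0,0.04,-0.58,0.048,0,0,0,0.05,-0.6,0.05,0,0,0,0.05]'
python3 -m inch '[0,0,0,0,0,0,0,0,0,0,0,0,0,0,0,0,0,0]'
python3 -c "
from h import *
plan(.625,-.193,.25,84.35)"
```

```text
time_s: 11.07
tool_pos: [0.6222, -0.062, 0.2463]
eef_rot: [0.741, 0.671, -0.004, -0.002]
force: [-0.8, -0.3, -1.7]
width: 0.0104
time_s: 11.32
tool_pos: [0.6234, -0.0533, 0.2487]
eef_rot: [0.738, 0.675, -0.002, -0.002]
force: [-0.3, -0.1, -1.0]
width: 0.0108
shift [-0.2781  0.0279 -0.0027] turn [-0.0093  0.      0.0186] dist 139.8 t 11.3167
```

```bash
python3 -m inch '[-0.02,0.002,0,0,0,0,-0.06,0.006,0,0,0,0,-0.12,0.012,0,0,0,0.01,-0.18,0.018,0,0,0,0.015,-0.23,0.023,0,-0.005,0,0.018,-0.265,0.026,0,-0.009,0,0.018,-0.278,0.028,0,-0.009,0,0.018,-0.278,0.028,0,-0.009,0,0.018,-0.278,0.028,0,-0.009,0,0.018,-0.278,0.028,0,-0.009,0,0.018]'
python3 -m inch '[0,0,0,0,0,0,0,0,0,0,0,0]'
python3 - <<'E'
from h import *
from cell import *
s=read_state();d=get_image("wrist");cv2.imwrite("pics/o.png",d["frame"][:,:,::-1]);np.savez("o.npz",**d,p=s["tool_pos"],q=s["eef_rot"])
d=get_image("side");cv2.imwrite("pics/p.png",cv2.resize(d["frame"][110:260,250:420,::-1],None,fx=4,fy=4))
plan(.625,-.193,.139,84.35)
E
```

```text
time_s: 12.15
tool_pos: [0.6255, -0.1926, 0.2498]
eef_rot: [0.741, 0.672, 0.0, 0.001]
force: [0.2, 0.2, -1.3]
width: 0.0106
time_s: 12.32
tool_pos: [0.6253, -0.1936, 0.2498]
eef_rot: [0.741, 0.671, -0.0, 0.001]
force: [1.2, -0.8, -1.5]
width: 0.0108
shift [ 0.0034 -0.0009  0.2214] turn [ 0.0024  0.0031 -0.0023] dist 110.7 t 12.4167
```

View pics/o.png

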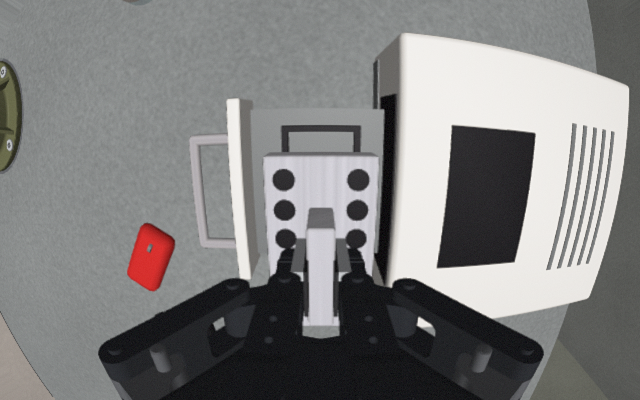

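View pics/p.png

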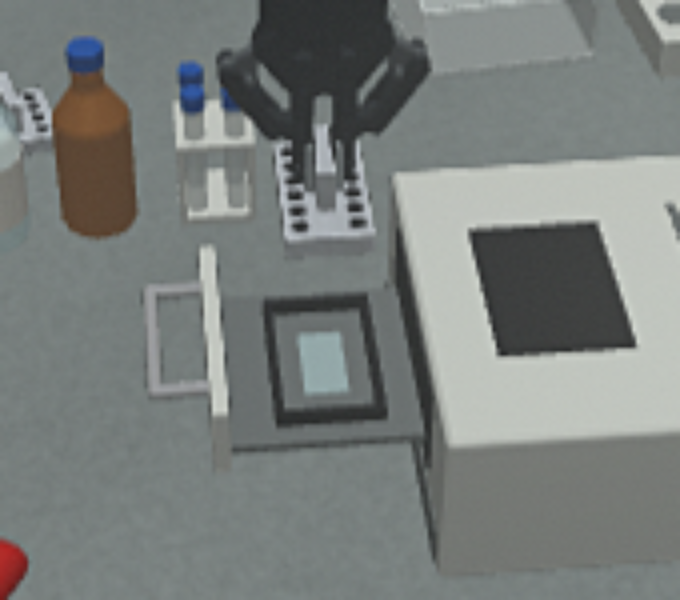

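```bash
python3 - <<'E'
from h import *
d=dict(np.load("o.npz"))
a,b=wray(d,282,125,.094),wray(d,361,126,.094);m=(a+b)/2;print(a,b,m,np.linalg.norm(a-b))
psi=np.radians(-5.65);X=np.array([np.cos(psi),np.sin(psi)]);Y=np.array([-X[1],X[0]])
print('nest',m[:2]-.059*Y)
# carrier far top edge z: underside+.016 -> tcp-.030+.016
z=d["p"][2]-.014
a,b=wray(d,263.5,156,z),wray(d,378.5,156,z);m=(a+b)/2;print(np.linalg.norm(a-b),'carrier',m[:2]-.05*Y, 'yaw',np.degrees(np.arctan2(-(b-a)[0]*0+(b-a)[1],(b-a)[0])))
E
python3 - <<'E'
import cv2
im=cv2.imread('pics/o.png');cv2.imwrite('pics/q.png',cv2.resize(im[100:180,230:410],None,fx=4.4,fy=4.4))
E
```

```text
[ 0.59646234 -0.1311043   0.094     ] [ 0.66908674 -0.13915622  0.094     ] [ 0.63277454 -0.13513026  0.094     ] 0.07306939516595444
nest [ 0.62696591 -0.19384363]
0.05506045825065184 carrier [ 0.62619022 -0.19316131] yaw -5.620427687680461
```

View pics/q.png

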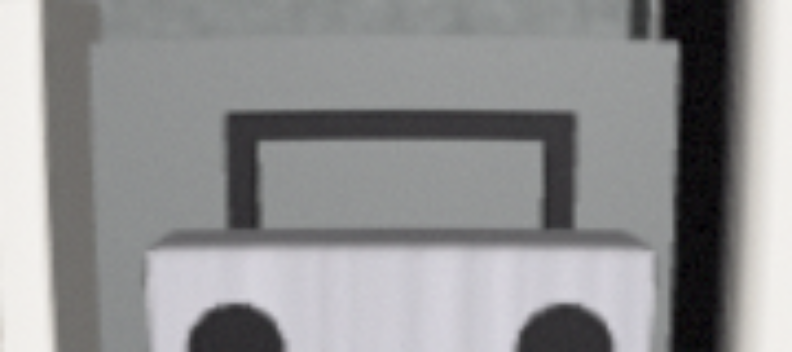

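```bash
python3 -m inch '[0.001,0,0.03,0,0,0,0.001,0,0.08,0,0,0,0.001,0,0.13,0,0,0,0.001,0,0.17,0,0,0,0.001,0,0.2,0,0,0,0.001,0,0.215,0,0,0,0.001,0,0.22,0,0,0,0.001,0,0.22,0,0,0,0.001,0,0.22,0,0,0]'
python3 -m inch '[0,0,0,0,0,0,0,0,0,0,0,0,0,0,0,0,0,0]'
python3 - <<'E'
from h import *
from cell import *
s=read_state();d=get_image("wrist");cv2.imwrite("pics/r.png",d["frame"][:,:,::-1]);np.savez("r.npz",**d,p=s["tool_pos"],q=s["eef_rot"])
d=get_image("side");np.savez("rs.npz",**d);cv2.imwrite("pics/s.png",cv2.resize(d["frame"][110:260,250:420,::-1],None,fx=4,fy=4))
plan(.6255,-.193,.139,84.35);print(s["force"],s["width"])
E
```

```text
time_s: 13.17
tool_pos: [0.6259, -0.1953, 0.1408]
eef_rot: [0.742, 0.67, 0.0, 0.002]
force: [-0.3, -0.2, -1.0]
width: 0.0105
time_s: 13.42
tool_pos: [0.6256, -0.1954, 0.1405]
eef_rot: [0.742, 0.67, 0.0, 0.002]
force: [0.8, 0.3, -1.6]
width: 0.0108
shift [ 0.0046 -0.0002  0.0021] turn [ 0.0034  0.0037 -0.0053] dist 2.5 t 13.5167
[ 0.77315966  0.29696968 -1.61901042] 0.010807127811257223
```

View pics/r.png

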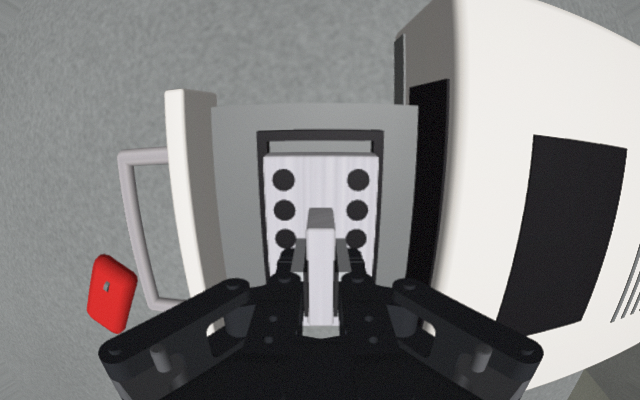

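View pics/s.png

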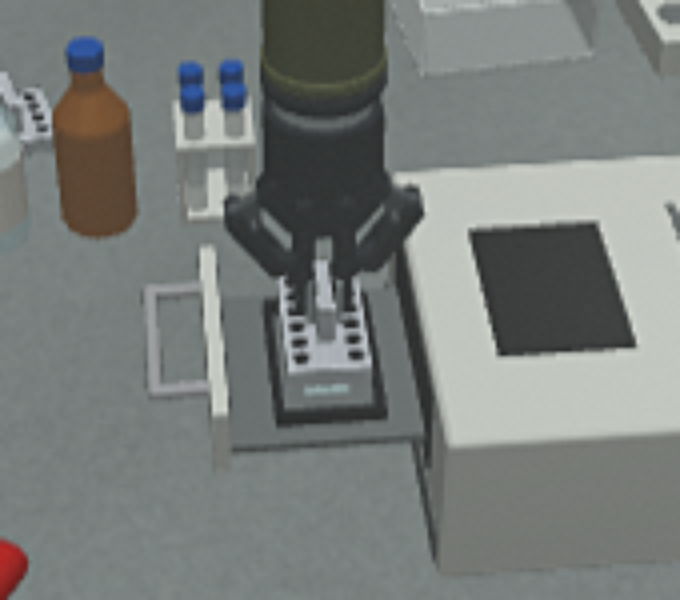

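```bash
python3 -m inch '[0.0035,0,0.001,0,0,0,0.0035,0,0.001,0,0,0,0.0035,0,0.001,0,0,0,0.0035,0,0.001,0,0,0]'
python3 - <<'E'
from h import *
from cell import *
s=read_state();d=get_image("wrist");cv2.imwrite("pics/t.png",cv2.resize(d["frame"][100:300,200:440,::-1],None,fx=3,fy=3));d=dict(d,p=s["tool_pos"],q=s["eef_rot"])
psi=np.radians(-5.65);X=np.array([np.cos(psi),np.sin(psi)]);Y=np.array([-X[1],X[0]])
a,b=wray(d,257,131,.094),wray(d,384,131,.094);m=(a+b)/2;print(np.linalg.norm(a-b),'nest',m[:2]-.059*Y)
z=d["p"][2]-.014;a,b=wray(d,263.5,156,z),wray(d,378.5,156,z);m=(a+b)/2;print(np.linalg.norm(a-b),'carrier',m[:2]-.05*Y)
print(s["tool_pos"],s["force"],s["width"],np.abs(s["qd"]).max(),s["time_s"])
i=get_image("side");cv2.imwrite("pics/u.png",i["frame"][:,:,::-1])
P=cloud(i); print('plate top z side', [np.round(P[110+v//4,250+u//4],3) for u,v in((300,362),(350,362),(312,350),(325,325))])
E
```

```text
time_s: 13.85
tool_pos: [0.6253, -0.1934, 0.139]
eef_rot: [0.742, 0.67, -0.0, 0.001]
force: [0.8, -0.3, -1.4]
width: 0.0105
0.07295009785988364 nest [ 0.62625634 -0.19169935]
0.055053425482290766 carrier [ 0.62632769 -0.19298663]
[ 0.62532006 -0.19343175  0.13900501] [ 0.77966535 -0.25112182 -1.40937998] 0.010532759360181772 0.003144904281902147 13.85
plate top z side [array([ 0.604, -0.235,  0.126]), array([ 0.635, -0.24 ,  0.125]), array([ 0.614, -0.225,  0.126]), array([ 0.623, -0.217,  0.138])]
```

View pics/t.png

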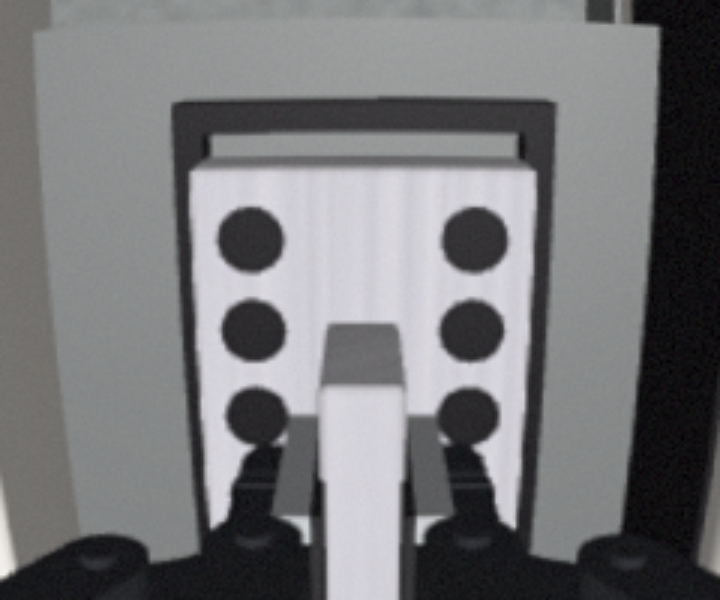

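View pics/u.png

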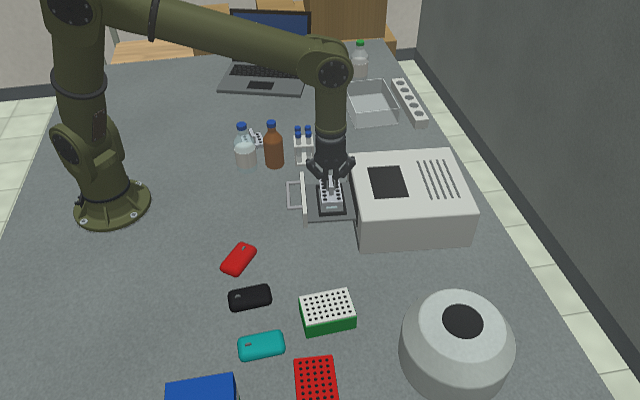

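The carrier is centred over the nest to about 1 mm. Its underside is at about 0.109 m, 15 mm above the frame, and the arm is still. Handing in.

```bash
python3 -m inch '[0,0,0,0,0,0,0,0,0,0,0,0,0,0,0,0,0,0]'; python3 -c "
from cell import *
sign_off()"
```

```text
time_s: 14.2
tool_pos: [0.6253, -0.1935, 0.139]
eef_rot: [0.742, 0.67, -0.0, 0.001]
force: [0.1, 0.6, -1.8]
width: 0.0105
the job is handed in; nothing more can be done
```

I pulled the tray out by its bar until the pull force rose to about 17 N at the stop, then released the bar. After that I gripped the long six-well carrier by its fin (80 N), lifted it over the row and lowered it above the nest. The job was handed in at 14.2 s with the carrier still held there.

What the last checks showed:
- **Centring:** in the wrist view the carrier and nest centres agree to about 1.5 mm, and the carrier's yaw matched the nest's to within the measurement when I checked it before lowering.
- **Height:** the top of the base plate is at about 0.1255 m in the side view's depth, so the underside is about 15 mm above the frame.
- **Stillness and contact:** the joints were still, and the wrist force was only about the carrier's own weight.
- **Tray:** the nest measured in the wrist view after the pull sat where it should with the tray at its stop.
- **Everything else:** I saw nothing moved in the final side view, but I did not re-measure the bottles, square carrier, mouse or tip box.

Two readings disagreed slightly. The side view put the nest centre about 7 mm off in y, because its outline took in the frame's near wall. In the top view the arm partly hid the nest. I used the wrist-camera value, which matched the position worked out from the reader's geometry.

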